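Clamp the drawplate in the bench cam vise and hold the cam

ROBOT

A 6-joint arm with a two-finger parallel gripper is mounted at the origin on the work surface. World frame = base frame: x ahead of the robot, y to its left, z up, the work surface at z = 0. Lengths are in m, angles in rad, forces in N, time in s.
With the tool pointing down it reaches from about 0.375 to 0.975 m from the base axis. Payload 3.8 kg.
Tool frame: the origin (TCP) lies midway between the tips of the shut fingers; the grasp point (between the pads) lies 19 mm behind it; z points along the fingers, y is the direction in which the jaws open and shut (so a half turn about z gives the same grasp; the last joint's range is limited). The gripper opens to 85 mm and grips with 20 to 120 N. Pads are 22 mm wide; open, the fingers measure 114 mm over their backs; the gripper's body (76 mm by 85 mm) begins 54 mm behind the grasp point. The pads swing forward as they close: fully open they stand 13 mm farther back than shut.
Start: joints at [-1.188, 0.264, 1.604, -0, 1.274, -0.037], TCP at [0.275, -0.616, 0.198] pointing down, gripper open.
Joint ranges: [-2.63, 2.63], [-0.94, 2.18], [0.31, 2.57], [-1.31, 4.45], [0, 2.66], [-2.55, 2.55]. Speed limits (rad/s): [2.57, 2.57, 3.14, 3.14, 3.14, 3.14].

INTERFACE

Orientations are given as a rotation vector (axis times angle).
In Python, from workcell import bot gives the robot as it stands.
- The arm moves only by the tool drive_tool, never from a script. Its argument "steps" is a list of rows, each a list of 2 entries, a list of its own where there are three numbers: the shift along the tool's x, y, z in mm, then the turn about the tool's z in degrees. In form: [[[dx, dy, dz], twist], ...]. A call has 1 to 8 rows; each row shifts and turns the commanded pose from where the row before left it, along the tool's axes as they then stand; what a row does not reach is not made up. A row lasts 1/12 s, in which the tool goes at most 41.7 mm and 7.16 degrees, less where a joint would pass 70% of its speed; a pose out of reach is approached as far as the arm can. A call is refused whole if a number of a shift passes 41.7 or a number of a turn 7.16, either way. A call with a gripper value outside its range is refused whole. "jaw" is the opening, from 0 (shut) to 1 (fully open), set as the call begins (left out, the last holds). The fingers move at their own pace and stop on an object; "force" is the grip in N (left out, the last holds). Time passes only in rows, so rows that do not move let the fingers close. It gives the time, the measured TCP pose, the force and the opening at its end, in the units of the state.
- bot.read_state(): the state, without advancing time (a new reading comes with each control period).
- bot.read_camera(name): name is "side" or "top"; returns the picture (420x560x3 uint8, red, green, blue); there is no depth.
- bot.camera_info(name): a dict with "fx", "fy", "cx", "cy" (pixels), "position" and "attitude" of the camera in the world. Camera axes: x right, y down, z forward; pixel columns grow to the right and rows downward; lengths in m; the calibration is good to about 2 mm. A picture is of the moment at which its call begins. camera_info takes no time and is no camera call.
- bot.finish_job(): hands the job in, once; it reports no verdict.
The state is a dict: "time": time; "q": joint angles; "joint_vel": joint speeds; "joint_torque": joint torques, N m; "tool_pos": TCP position; "tcp_rot": TCP orientation; "wrist_force": force on the tool from outside, world axes, zero at the start; "torque": the same for the moment, N m; "width": opening from 0.0 (shut) to 1.0 (fully open).
Only numpy, scipy, OpenCV 4.12 (cv2) and the standard library are available. Lean on these libraries where they do the work, as an engineer would, in place of code of your own. Each camera call takes 0.05 s, during which the arm holds its last target.

TASK

Lift the rectangular steel drawplate up and off its hook on the wooden rack and stand it upright (slotted end up) in the middle of the open jaws of the cam vise, resting on the bottom of the slot, and let go of it. Then swing the vise's cam lever by its knob to the point of greatest lift, where it points straight away from the jaws along the vise's centre line, and finish while holding it there, because it springs back when released. Do not disturb the other things on the bench.

Things in the scene. Friction and masses are not known exactly. Their poses are not given: they have to be found in the camera images.
- drawplate_center (a point): Centre of the loose dark steel drawplate (0.24 kg): 8 mm thick (own x), 40 wide (y), 120 tall (z up), rows of small holes in its lower half. Hanging slot through it 18 mm wide, from 4 to 36 mm above this point; above that a solid 24 mm bridge up to the top edge, to be gripped from above across the 40 mm width. Hangs on either hook of the rack, its axes parallel to the rack's.
- rack: Fixed wooden rack 220 mm wide, base 15 mm thick. Origin on the table under the hanging plane, midway between two steel hooks; -x is the open side, facing the robot within 0.3 rad. Open frame behind: two end posts and a top rail, front at x = +47, top at z = 136 mm. A hung plate is at x = 0, lower edge at z = 30 mm. To take it off: raise it 17 mm (over 10, under 24), draw it 60 mm or more along -x, then move away.
- hook_a (a point): The rack's hook at rack y = +55 mm (the other is alike, at y = -55 mm): top of its flat bar at the hanging plane, z = 126 mm. Bar 10 mm wide, 8 mm thick, running from the rail to rack x = -31 mm; its last 6 mm is an upturned tip, top at z = 136 mm.
- vise: Fixed grey cam vise. Origin on the table under the middle of the open slot; x is the clamping direction (lever side -x, towards the robot within 0.3 rad), z up. Base x = -125 to +60, 90 mm wide, top z = 30 mm = slot bottom. Jaws 70 mm wide (y +-35), tops at z = 70 mm. Fixed jaw's face at x = +10 mm; moving face at x = -12 mm plus joint jaw. Lever turns about an upright axis at x = -75 mm, y = 0.
- cam_lever (a joint): Lever angle, rad, 0 to 2.3, clockwise from above. Arm direction in the vise frame (-sin q, -cos q): 0 points to -y, 1.57 along -x, straight away from the jaws. Lift is highest at 1.57; beyond it the jaw backs off. Starts at 0 to 0.25. Return spring 0.2 N m/rad (from 0) plus friction 0.1 N m: about 6 N at the knob near the highest lift. Let go, it springs back to about 0.5.
- lever_knob (a point): Centre of the lever's grip knob: a black upright cylinder 20 mm in diameter, 46 mm tall, fixed to the lever 75 mm from its axis. The point is on the cylinder's axis at z = 85 mm; knob top z = 108 mm, lever arm's top z = 62 mm. It can be pinched from above or pushed from the side.
- jaw (a joint): Travel of the moving jaw towards the fixed jaw, m, driven by the cam: 0.018 x sin(lever angle), so up to 0.005 at the start and 0.018 at the highest lift. The sprung shoe on it yields by 3 N per mm once it meets a plate, so an 8 mm plate is clamped with about 12 N at the highest lift.
- shoe: The sprung steel face of the moving jaw, 8 mm thick, 70 mm wide, 40 mm tall; origin at its lower edge, mid-width, mid-thickness, 30 mm above the table.
- template: Bystander: round dark steel template on the rack's other hook: the same 40 mm wide slotted top with a 56 mm disc below. Origin 30 mm above the table; its top is 120 mm above that. Leave it.
- doming_block: Bystander: steel block 42 x 42 x 38 mm, between rack and vise. Origin under its centre.
- pliers: Bystander: pliers with red grips lying on the table, about 135 mm long, 12 mm high. Origin under the joint.
- ring_stick: Bystander: upright tapered steel ring stick, 170 mm tall, foot 70 mm in diameter, behind the work. Origin under its centre.
- flux_jar: Bystander: amber jar, 60 mm in diameter, 80 mm tall. Origin under its centre.
- hammer: Bystander: hammer about 220 mm long lying on the table.
- dish: Bystander: white bowl, 90 mm in diameter, 35 mm tall. Origin under its centre.
- wire_spool: Bystander: brass spool, 60 mm in diameter, 41 mm tall. Origin under its centre.

How it is judged:
On the way, in this order (a step that is already met when the one before it is completed fails the run):
1. the drawplate is lifted off its hook and carried clear of the rack in the gripper (distance of drawplate_center from where it was at the start of the episode above 0.05 m and contact force between drawplate and rack below 0.1 N and contact force between the fingers and drawplate above 1 N), for 0.1 s.
2. the drawplate stands in the vise's slot, let go, with the lever still near its open end (x of drawplate_center in the frame of vise between -0.016 and 0.014 m and y of drawplate_center in the frame of vise between -0.02 and 0.02 m and z of drawplate_center in the frame of vise below 0.098 m and contact force between the fingers and drawplate below 0.2 N and angle between drawplate_center's own z axis and vertical below 0.4 rad and value of joint cam_lever below 0.8 rad), for 0.2 s.
At the end, for the whole second after the job is handed in: Drawplate upright (0.1 rad) on the slot's bottom, within 20 mm of the jaws' middle, square to them (0.12 rad), clamped by the shoe with over 5 N, fingers off it; cam lever still, within 0.17 rad of its highest lift (1.40 to 1.74), held by the gripper with over 1 N (x of drawplate_center in the frame of vise between -0.016 and 0.014 m and y of drawplate_center in the frame of vise between -0.02 and 0.02 m and z of drawplate_center in the frame of vise below 0.098 m and contact force between the fingers and drawplate below 0.2 N and angle between drawplate_center's own z axis and vertical below 0.1 rad and angle between the x axis of drawplate_center and the x axis of vise, either way round below 0.12 rad and contact force between shoe and drawplate above 5 N and linear speed of drawplate below 0.02 m/s and value of joint cam_lever between 1.4 and 1.74 rad and velocity of joint cam_lever between -0.1 and 0.1 rad/s and contact force between any of the fingers, the arm and cam_lever above 1 N); the arm keeps its last pose, push and grip.
It fails at once if the hanging template is moved by more than 30 mm (distance of template from where it was at the start of the episode above 0.03 m).
It fails at once if another thing on the bench is moved by more than 40 mm (distance of any of doming_block, pliers, ring_stick, flux_jar, hammer, dish, wire_spool from where it was at the start of the episode above 0.04 m).
It also fails if it takes over 64 s, if anything falls off the work surface, if the arm or the gripper's body presses on something with over 40 N, if the wrist force passes 120 N, or if a joint passes its speed limit or range.

## Working session

There is one attempt and no reset: what is moved stays moved. The work goes in short steps, Python scripts to look and compute and a tool call to move; the robot and the scene stay as the last step left them, time stands still between calls to the robot, and variables do not carry over. Pictures are saved under pics/ and viewed, and the job is handed in when it is done.

Besides the shell and the picture viewer there is one more tool, called after "Request:" in YAML: its name, and indented under it one key for each argument. drive_tool: Moves the arm, as the interface text tells. Its arguments: {"type":"object","properties":{"steps":{"type":"array","items":{"type":"array"}},"jaw":{"type":"number"},"force":{"type":"number"}},"required":["steps"]}

```bash
mkdir -p pics; ls; python3 - <<'E'
from workcell import bot
import cv2
for n in ("side","top"):
    im=bot.read_camera(n); cv2.imwrite(f"pics/{n}0.png",im[:,:,::-1]); print(n,bot.camera_info(n))
print(bot.read_state())
E
```

```text
pics
side {'fx': 413.1746805870405, 'fy': 413.1746805870405, 'cx': 279.361048121556, 'cy': 204.6285284833184, 'position': array([-0.04237565,  0.57440914,  0.893448  ]), 'attitude': array([-1.07162169,  2.41131778, -1.03308392])}
top {'fx': 519.506584745092, 'fy': 519.506584745092, 'cx': 276.57422330079726, 'cy': 204.8269917192963, 'position': array([0.49134425, 0.00828304, 1.81661671]), 'attitude': array([-2.2078033 ,  2.19625557, -0.05510798])}
{'time': 0.1, 'q': array([-1.18790977e+00,  2.64671170e-01,  1.60525377e+00, -1.52129951e-06,
        1.27367793e+00, -3.69080177e-02]), 'joint_vel': array([-0.00094132, -0.00211308, -0.00470489, -0.00018098,  0.00073757,
        0.00142608]), 'joint_torque': array([ 2.79432570e-04, -5.16709685e+01, -3.68588483e+01, -1.21987813e-05,
        6.29872695e-03, -7.81984568e-06]), 'tool_pos': array([ 0.27483277, -0.61571994,  0.19648224]), 'tcp_rot': array([-3.07070528e+00, -6.54168629e-01,  5.45424349e-04]), 'wrist_force': array([ 0.24581014, -0.18853959,  0.08823958]), 'torque': array([ 0.02323268, -0.05384446, -0.0427676 ]), 'width': 1.0028850548929857}
```

View pics/side0.png

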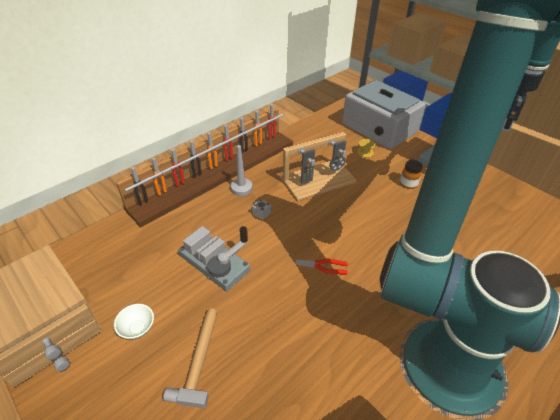

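View pics/top0.png

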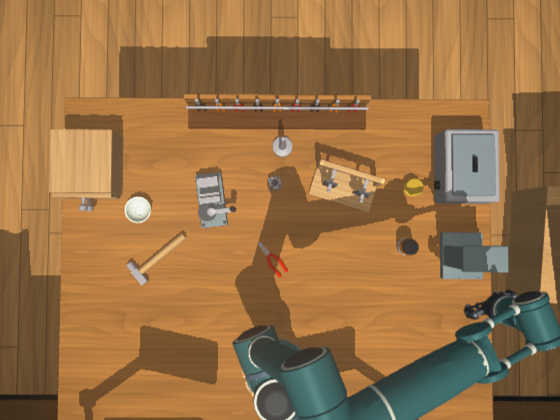

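The side view shows the vise at about (215,258), the rack at (318,165) with two hung plates, the doming block at (261,209) and the ring stick at (241,185). In the top view the vise is at (211,197) and the rack at (347,185). I'll enlarge both next.

```bash
python3 - <<'E'
import cv2
s=cv2.imread("pics/side0.png");t=cv2.imread("pics/top0.png")
def crop(im,x,y,w,h,k,n):
    cv2.imwrite(n,cv2.resize(im[y:y+h,x:x+w],None,fx=k,fy=k,interpolation=cv2.INTER_CUBIC))
crop(s,275,125,100,75,8,"pics/c_srack.png")
crop(s,170,215,100,75,8,"pics/c_svise.png")
crop(t,300,145,100,75,8,"pics/c_track.png")
crop(t,180,160,100,75,8,"pics/c_tvise.png")
E
```

```text
(no output)
```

View pics/c_srack.png

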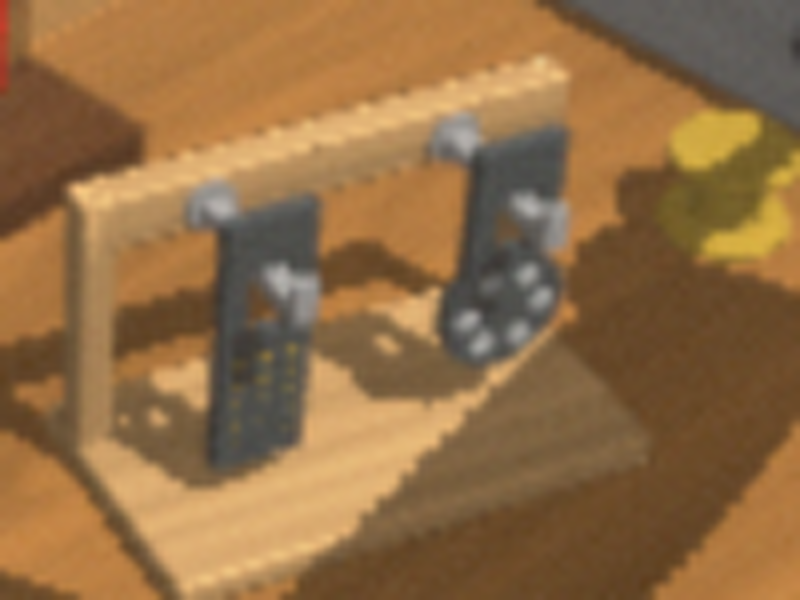

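View pics/c_track.png

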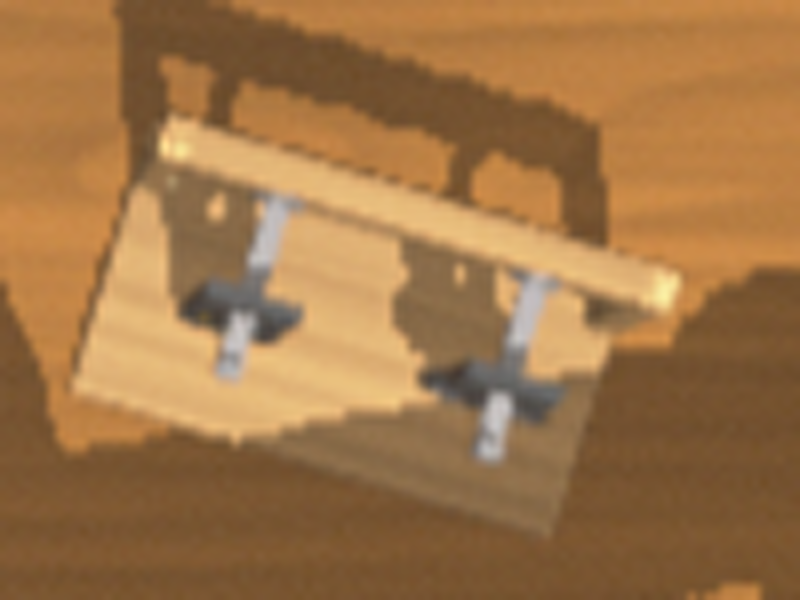

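View pics/c_svise.png

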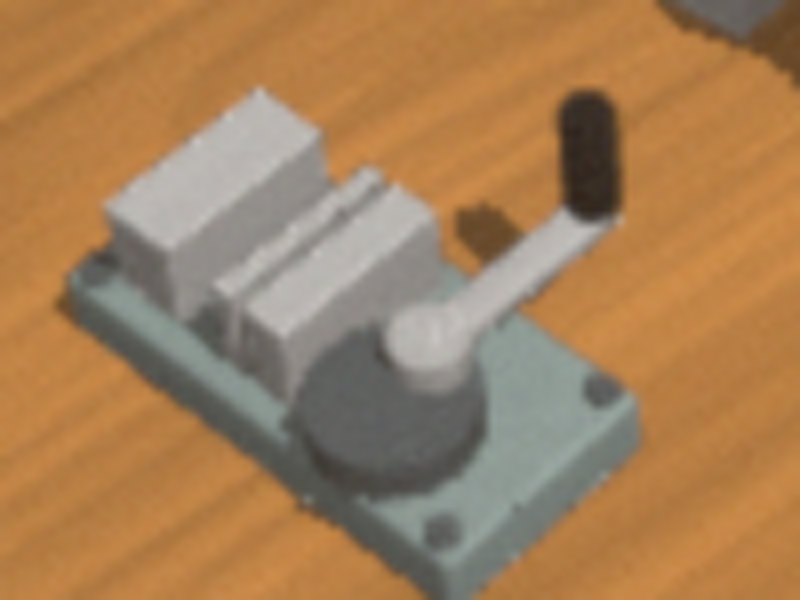

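View pics/c_tvise.png

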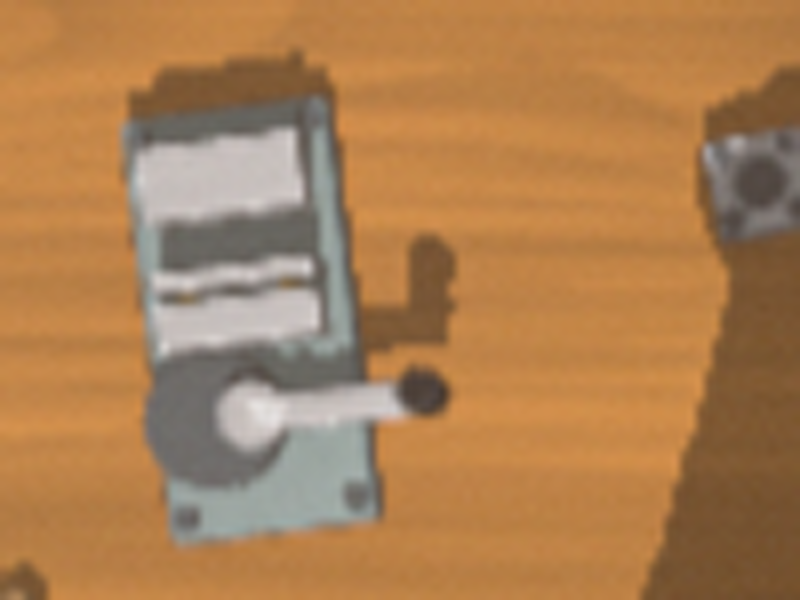

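```bash
cat > h.py <<'E'
import numpy as np
from scipy.spatial.transform import Rotation as R
from scipy.optimize import least_squares
from workcell import bot
CI={n:bot.camera_info(n) for n in("side","top")}
def proj(n,P):
    c=CI[n];q=(np.atleast_2d(P)-c["position"])@R.from_rotvec(c["attitude"]).as_matrix()
    return np.c_[c["fx"]*q[:,0]/q[:,2]+c["cx"],c["fy"]*q[:,1]/q[:,2]+c["cy"]]
def ray(n,uv,z):
    c=CI[n];d=R.from_rotvec(c["attitude"]).as_matrix()@np.array([(uv[0]-c["cx"])/c["fx"],(uv[1]-c["cy"])/c["fy"],1])
    return c["position"]+d*(z-c["position"][2])/d[2]
def cp(uv,off,k=8): return (np.array(uv,float)+.5)/k-.5+np.array(off)
def w(p,L):
    x,y,a=p[:3];L=np.atleast_2d(L)/1000.;c,s=np.cos(a),np.sin(a)
    return np.c_[x+c*L[:,0]-s*L[:,1],y+s*L[:,0]+c*L[:,1],L[:,2]]
def fit(obs,p0):
    # obs: list (cam, pix, local mm)
    f=lambda p:np.concatenate([(proj(n,w(p,L))[0]-uv) for n,uv,L in obs])
    r=least_squares(f,p0,loss="soft_l1");
    print("pose",np.round(r.x,4),"cov mm",np.round(np.sqrt(np.diag(np.linalg.inv(r.jac.T@r.jac)))*1000,2))
    for (n,uv,L),e in zip(obs,f(r.x).reshape(-1,2)): print(n,L,np.round(e,2))
    return r.x
E
python3 - <<'E'
from h import *
T=(300,145);S=(275,125)
rack=[("top",cp((217,376),T),(-31,60,136)),("top",cp((240,381),T),(-31,50,136)),
("top",cp((477,459),T),(-31,-50,136)),("top",cp((502,464),T),(-31,-60,136)),
("top",cp((158,158),T),(47,110,136)),("top",cp((668,314),T),(47,-110,136)),
("side",cp((213,466),S),(4,75,30)),("side",cp((318,196),S),(-4,35,150)),("side",cp((300,445),S),(-4,35,30)),
]
pr=fit(rack,[.55,-.15,-.2])
T=(180,160);S=(170,215)
v=[("top",cp((125,125),T),(60,45,30)),("top",cp((328,98),T),(60,-45,30)),("top",cp((175,545),T),(-125,45,30)),("top",cp((378,520),T),(-125,-45,30)),
("top",cp((145,222),T),(10,35,70)),("top",cp((305,200),T),(10,-35,70)),
("side",cp((638,402),S),(-125,-45,30)),("side",cp((68,280),S),(60,45,30)),("side",cp((178,250),S),(10,35,70)),("side",cp((325,138),S),(10,-35,70))]
pv=fit(v,[.53,.13,.1])
kn=ray("top",cp((424,391),T),.108);print("knob",kn)
ax=w(pv,(-75,0,0))[0];d=(kn-ax)[:2];c,s=np.cos(pv[2]),np.sin(pv[2])
l=np.array([c*d[0]+s*d[1],-s*d[0]+c*d[1]])*1000;print(l,np.hypot(*l),np.arctan2(-l[0],-l[1]))
print("knobside",ray("side",cp((590,105),S),.108))
for n,uv in(("block",(275,182)),):print(n,ray("top",uv,.038))
st=bot.read_state();print(R.from_rotvec(st["tcp_rot"]).as_matrix().round(3),st["time"])
E
```

```text
pose [ 0.6218 -0.2298 -0.291 ] cov mm [ 1.25  1.31 15.93]
top (-31, 60, 136) [-0.15  0.05]
top (-31, 50, 136) [-0.07  0.32]
top (-31, -50, 136) [-0.18 -0.43]
top (-31, -60, 136) [-0.35 -0.16]
top (47, 110, 136) [-0.59 -0.08]
top (47, -110, 136) [0.48 0.14]
side (4, 75, 30) [-0.7  -1.09]
side (-4, 35, 150) [1.01 0.4 ]
side (-4, 35, 30) [ 0.58 -0.41]
pose [0.6182 0.2297 0.1291] cov mm [ 1.39  1.27 16.85]
top (60, 45, 30) [-0.9  -0.27]
top (60, -45, 30) [-0.34 -0.09]
top (-125, 45, 30) [-0.85  0.53]
top (-125, -45, 30) [-0.18  0.41]
top (10, 35, 70) [-0.52  0.72]
top (10, -35, 70) [0.14 0.92]
side (-125, -45, 30) [ 1.19 -1.41]
side (60, 45, 30) [-0.27 -1.62]
side (10, 35, 70) [-0.94 -0.41]
side (10, -35, 70) [ 0.57 -1.46]
knob [0.55407381 0.14300413 0.108     ]
[  0.27001185 -77.75206605] 77.75253488323297 -0.0034727149864783344
knobside [0.55312047 0.14559936 0.108     ]
block [0.64825526 0.0036856  0.038     ]
[[ 0.913  0.408 -0.001]
 [ 0.408 -0.913  0.002]
 [ 0.    -0.002 -1.   ]] 0.1
```

```bash
cat >> h.py <<'E'
PR=np.array([.6218,-.2298,-.291]);PV=np.array([.6182,.2297,.1291])
def delta(target,yaw=None):
    """tool-frame shift mm (as tool now stands) and twist deg to reach target pos / yaw of tool x"""
    st=bot.read_state();M=R.from_rotvec(st["tcp_rot"]).as_matrix()
    cy=np.arctan2(M[1,0],M[0,0]);tw=0 if yaw is None else np.degrees((cy-yaw+np.pi)%(2*np.pi)-np.pi)
    d=np.array(target)-st["tool_pos"]
    if yaw is not None:
        M=np.array([[np.cos(yaw),np.sin(yaw),0],[np.sin(yaw),-np.cos(yaw),0],[0,0,-1]])
    print("t",round(st["time"],2),"tcp",st["tool_pos"].round(4),"yaw",round(cy,4),"tilt",M[2].round(4),"w",round(st["width"],3),"F",st["wrist_force"].round(1),"q6",st["q"][5].round(2))
    print("twist",round(tw,2),"then shift mm",(M.T@d*1000).round(1))
E
python3 - <<'E'
from h import *
p=w(PR,(0,55,0))[0];print(p)
p[2]=.27;delta(p,PR[2])
for n,uv in(("stick",(283,150)),("jar",(407,246)),("spool",(414,187))):print(n,ray("top",uv,.03))
E
```

```text
[ 0.63758007 -0.17711234  0.        ]
t 0.1 tcp [ 0.2748 -0.6157  0.1965] yaw 0.4198 tilt [ 0.  0. -1.] w 1.003 F [ 0.2 -0.2  0.1] q6 -0.04
twist 40.73 then shift mm [ 221.7 -524.2  -73.5]
stick [ 0.76012081 -0.02342318  0.03      ]
jar [ 0.43099836 -0.45099774  0.03      ]
spool [ 0.6343548  -0.47642004  0.03      ]
```

Request:
drive_tool:
  steps:
    - [[0, 0, -12], 6.8]
    - [[0, 0, -12], 6.8]
    - [[0, 0, -12], 6.8]
    - [[0, 0, -12], 6.8]
    - [[0, 0, -12], 6.8]
    - [[0, 0, -14], 6.8]
    - [[0, 0, 0], 0]
  jaw: 0.85
  force: 40

```text
time: 0.68
tool_pos: [0.2756, -0.6176, 0.2747]
tcp_rot: [3.104, -0.462, 0.004]
wrist_force: [0.2, -0.0, 1.8]
width: 0.851
```

Request:
drive_tool:
  steps:
    - [[12, -29, 0], 0]
    - [[12, -29, 0], 0]
    - [[12, -29, 0], 0]
    - [[12, -29, 0], 0]
    - [[12, -29, 0], 0]
    - [[12, -29, 0], 0]
    - [[12, -29, 0], 0]
    - [[12, -29, 0], 0]

```text
time: 1.35
tool_pos: [0.4343, -0.4202, 0.2703]
tcp_rot: [-3.108, 0.452, 0.002]
wrist_force: [0.6, -0.3, 0.4]
width: 0.85
```

Request:
drive_tool:
  steps:
    - [[12, -29, 0], 0]
    - [[12, -29, 0], 0]
    - [[12, -29, 0], 0]
    - [[12, -29, 0], 0]
    - [[12, -29, 0], 0]
    - [[12, -29, 0], 0]
    - [[12, -29, 0], 0]
    - [[0, 0, 0], 0]

```text
time: 2.02
tool_pos: [0.5754, -0.2469, 0.2701]
tcp_rot: [-3.107, 0.445, 0.0]
wrist_force: [-0.1, -0.1, 0.5]
width: 0.851
```

```bash
python3 - <<'E'
from h import *
p=w(PR,(0,55,270))[0];delta(p,PR[2])
E
```

```text
t 2.02 tcp [ 0.5754 -0.2469  0.2701] yaw -0.2843 tilt [ 0.  0. -1.] w 0.851 F [-0.1 -0.1  0.5] q6 1.41
twist 0.38 then shift mm [ 39.6 -84.7   0.1]
```

Request:
drive_tool:
  steps:
    - [[10, -21, 0], 0.4]
    - [[10, -21, 0], 0]
    - [[10, -21, 0], 0]
    - [[10, -22, 0], 0]
    - [[0, 0, 20], 0]
    - [[0, 0, 25], 0]
    - [[0, 0, 25], 0]
    - [[0, 0, 0], 0]

```text
time: 2.68
tool_pos: [0.6315, -0.181, 0.1939]
tcp_rot: [-3.105, 0.463, 0.019]
wrist_force: [-1.2, 0.1, -1.0]
width: 0.847
```

```bash
python3 - <<'E'
from h import *
import cv2
p=w(PR,(0,55,119))[0];delta(p,PR[2])
s=bot.read_camera("side");t=bot.read_camera("top")
for im,x,y,n in((s,265,95,"s1"),(t,295,125,"t1")):
    cv2.imwrite(f"pics/{n}.png",cv2.resize(im[y:y+90,x:x+120],None,fx=6.5,fy=6.5,interpolation=cv2.INTER_CUBIC)[:,:,::-1])
E
```

```text
t 2.68 tcp [ 0.6315 -0.181   0.1939] yaw -0.2963 tilt [ 0.  0. -1.] w 0.847 F [-1.2  0.1 -1. ] q6 1.55
twist -0.3 then shift mm [ 4.7 -5.4 74.9]
```

View pics/s1.png

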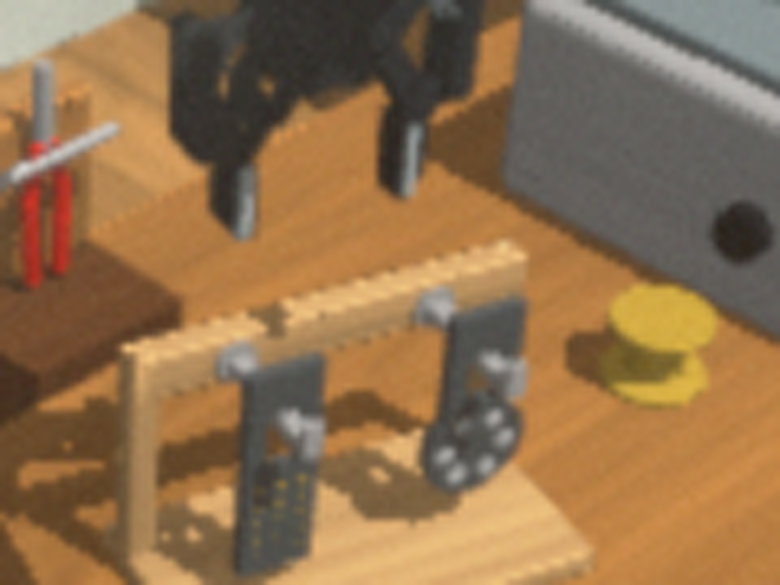

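View pics/t1.png

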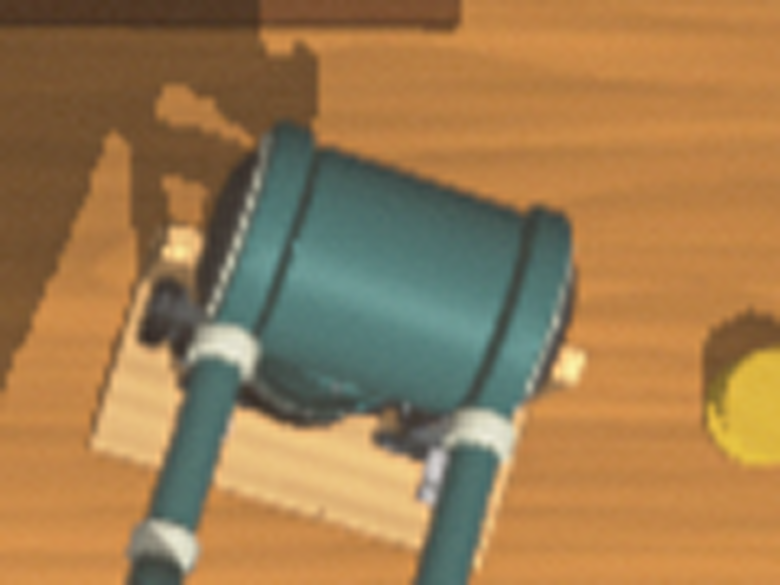

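The fingers straddle the plate's line: tips at (237,235) and (403,193), plate top at about (285,365) in the crop. I'll make the small correction and descend to the grasp height.

Request:
drive_tool:
  steps:
    - [[2, -3, 0], -0.3]
    - [[2, -2, 0], 0]
    - [[0, 0, 0], 0]
    - [[0, 0, 0], 0]

```text
time: 3.12
tool_pos: [0.6424, -0.1788, 0.2035]
tcp_rot: [3.107, -0.459, 0.005]
wrist_force: [0.4, 0.2, 0.3]
width: 0.85
```

```bash
python3 - <<'E'
from h import *
p=w(PR,(0,55,119))[0];delta(p,PR[2])
E
```

```text
t 3.12 tcp [ 0.6424 -0.1788  0.2035] yaw -0.2936 tilt [ 0.  0. -1.] w 0.85 F [0.4 0.2 0.3] q6 1.56
twist -0.15 then shift mm [-5.1 -0.3 84.5]
```

Request:
drive_tool:
  steps:
    - [[-5, 0, 14], 0]
    - [[0, 0, 14], 0]
    - [[0, 0, 14], 0]
    - [[0, 0, 14], 0]
    - [[0, 0, 14], 0]
    - [[0, 0, 14], 0]
    - [[0, 0, 0], 0]
    - [[0, 0, 0], 0]

```text
time: 3.78
tool_pos: [0.6353, -0.1767, 0.1156]
tcp_rot: [-3.107, 0.46, 0.005]
wrist_force: [-0.6, 0.3, 0.2]
width: 0.847
```

```bash
python3 - <<'E'
from h import *
import cv2
p=w(PR,(0,55,119))[0];delta(p,PR[2])
s=bot.read_camera("side")
for im,x,y,n in((s,265,95,"s2"),):
    cv2.imwrite(f"pics/{n}.png",cv2.resize(im[y:y+90,x:x+120],None,fx=6.5,fy=6.5,interpolation=cv2.INTER_CUBIC)[:,:,::-1])
E
```

```text
t 3.78 tcp [ 0.6353 -0.1767  0.1156] yaw -0.2941 tilt [ 0.  0. -1.] w 0.847 F [-0.6  0.3  0.2] q6 1.56
twist -0.17 then shift mm [ 2.3 -0.3 -3.4]
```

View pics/s2.png

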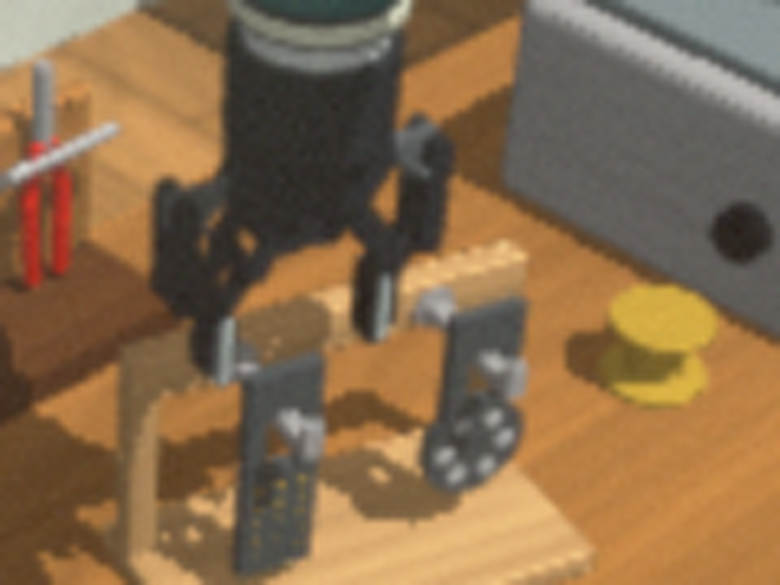

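```bash
python3 - <<'E'
from h import *
st=bot.read_state();M=R.from_rotvec(st["tcp_rot"]).as_matrix();o=st["tool_pos"]
for y in(-36,36):
  for x in (-11,11):
    for z in(-11,):
      u=proj("side",o+M@(np.array([x,y,z])/1e3))[0];print(x,y,z,((u-[265,95]+.5)*6.5).round())
for L in((-4,75,150),(-4,35,150),(4,75,150),(-4,75,30),(-4,35,30),(-31,55,136)):
  print(L,((proj("side",w(PR,L))[0]-[265,95]+.5)*6.5).round())
E
```

```text
-11 -36 -11 [230. 436.]
11 -36 -11 [208. 409.]
-11 36 -11 [366. 396.]
11 36 -11 [343. 370.]
(-4, 75, 150) [254. 379.]
(-4, 35, 150) [330. 357.]
(4, 75, 150) [246. 370.]
(-4, 75, 30) [242. 577.]
(-4, 35, 30) [313. 554.]
(-31, 55, 136) [319. 425.]
```

```bash
python3 - <<'E'
from h import *
import cv2
print(bot.read_state()["tool_pos"])
s=bot.read_camera("side");t=bot.read_camera("top")
for im,x,y,n in((s,280,110,"s3"),(t,295,125,"t3")):
    w_,h_,k=(60,45,13) if n=="s3" else (120,90,6.5)
    cv2.imwrite(f"pics/{n}.png",cv2.resize(im[y:y+h_,x:x+w_],None,fx=k,fy=k,interpolation=cv2.INTER_CUBIC)[:,:,::-1])
print(bot.read_state()["tool_pos"])
E
```

```text
[ 0.63635278 -0.17707607  0.11708971]
[ 0.63738488 -0.1773999   0.11871464]
```

View pics/s3.png

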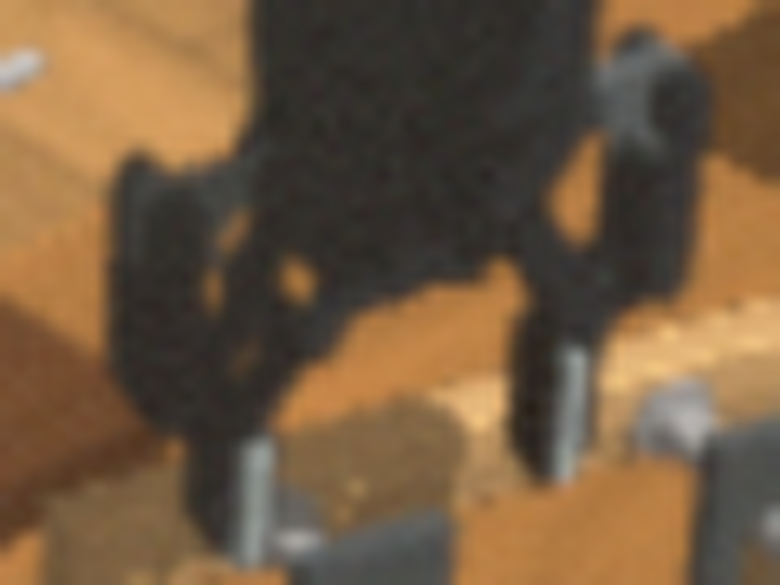

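View pics/t3.png

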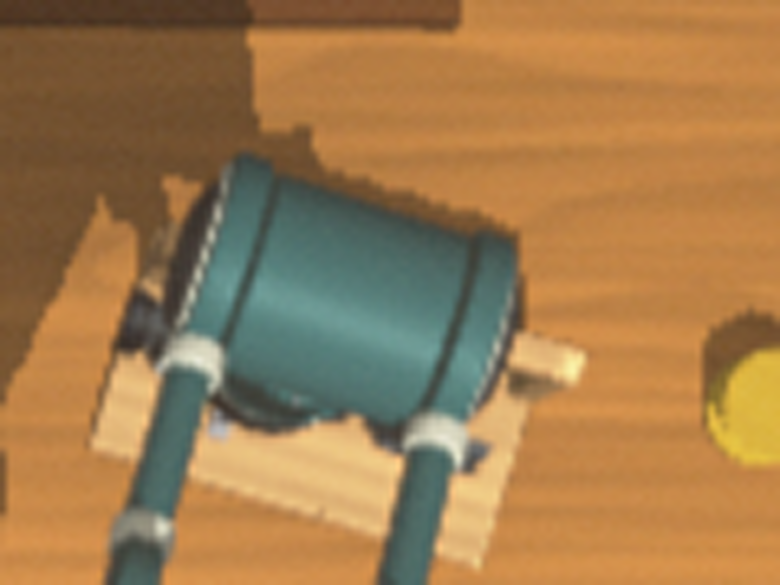

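```bash
python3 - <<'E'
from h import *
st=bot.read_state();M=R.from_rotvec(st["tcp_rot"]).as_matrix();o=np.array([.6364,-.1771,.1171])
print(M.round(4))
obs=np.array([[248,565],[562,480]])/13.+[280,110]-.5
f=lambda d:np.concatenate([proj("side",o+M@(np.array([-11,y,-11])/1e3)+[0,0,d[1]]+M@[0,d[0],0])[0]-u for y,u in((-40,obs[0]),(40,obs[1]))])
r=least_squares(f,[0,0]);print("y,z",r.x,r.fun)
f=lambda d:np.concatenate([proj("side",o+M@(np.array([-11,y,-11])/1e3)+M@[d[1],d[0],0])[0]-u for y,u in((-40,obs[0]),(40,obs[1]))])
r=least_squares(f,[0,0]);print("y,x",r.x,r.fun)
print("base side",proj("side",[0,0,0]),"top",proj("top",[0,0,0]),proj("top",[[.2748,-.6157,.1965],[.2748,-.6157,.2705]]))
E
```

```text
[[ 9.571e-01 -2.899e-01  1.700e-03]
 [-2.899e-01 -9.571e-01 -5.000e-04]
 [ 1.800e-03 -0.000e+00 -1.000e+00]]
y,z [-0.00124406  0.0331045 ] [ 0.240148    0.07711253 -0.25312321 -0.09035355]
y,x [0.02214777 0.03848982] [ 0.74817865 -0.03426812 -0.76401169  0.08641069]
base side [[451.82100664 364.1857115 ]] top [[275.049389   370.23011909]] [[474.05816309 298.59028391]
 [483.6981228  301.99454947]]
```

```bash
python3 - <<'E'
import cv2
t=cv2.imread("pics/top0.png");x,y=440,270
cv2.imwrite("pics/t0g.png",cv2.resize(t[y:y+90,x:x+120],None,fx=6.5,fy=6.5,interpolation=cv2.INTER_CUBIC))
E
```

```text
(no output)
```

View pics/t0g.png

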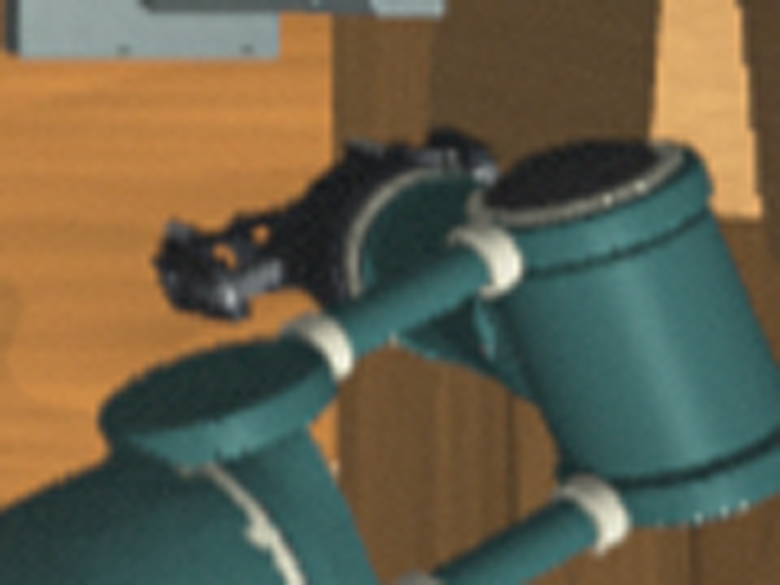

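The finger tips look about 33 mm higher than the reported TCP implies: pad bottoms at (299,153) and (323,147), level with the plate top at (309,151). Lowering another 24 mm is safe either way, because the gripper body stays above the plate. I'll do that and look again.

Request:
drive_tool:
  steps:
    - [[0, 0, 8], 0]
    - [[0, 0, 8], 0]
    - [[0, 0, 8], 0]
    - [[0, 0, 0], 0]
    - [[0, 0, 0], 0]
    - [[0, 0, 0], 0]

```text
time: 4.43
tool_pos: [0.6364, -0.1771, 0.0934]
tcp_rot: [-3.108, 0.46, 0.001]
wrist_force: [0.3, 0.0, 1.0]
width: 0.854
```

```bash
python3 - <<'E'
from h import *
import cv2
print(bot.read_state()["tool_pos"],bot.read_state()["wrist_force"])
s=bot.read_camera("side")
for im,x,y,n in((s,280,110,"s4"),):
    w_,h_,k=(60,45,13)
    cv2.imwrite(f"pics/{n}.png",cv2.resize(im[y:y+h_,x:x+w_],None,fx=k,fy=k,interpolation=cv2.INTER_CUBIC)[:,:,::-1])
E
```

```text
[ 0.63635834 -0.1770752   0.0934149 ] [0.30670063 0.0484989  1.01854487]
```

View pics/s4.png

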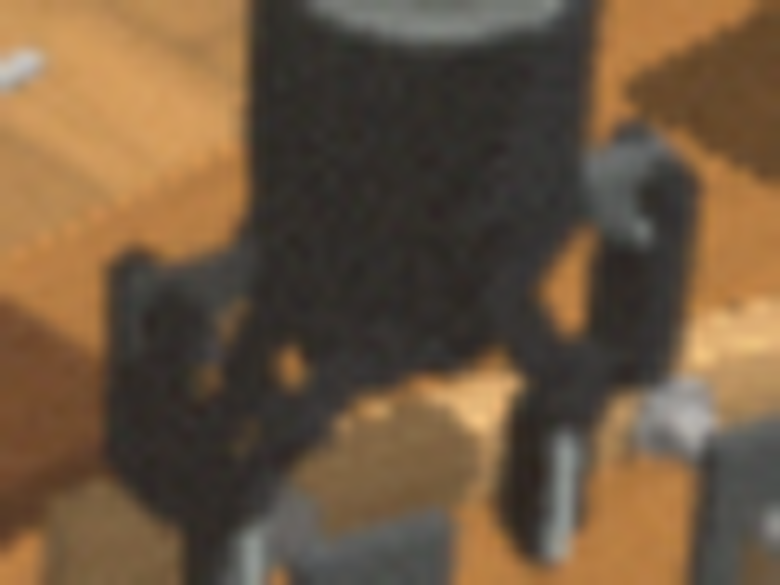

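Request:
drive_tool:
  steps:
    - [[0, 0, 0], 0]
    - [[0, 0, 0], 0]
    - [[0, 0, 0], 0]
    - [[0, 0, 0], 0]
    - [[0, 0, 0], 0]
    - [[0, 0, 0], 0]
  jaw: 0
  force: 40

```text
time: 4.98
tool_pos: [0.637, -0.1772, 0.0944]
tcp_rot: [3.108, -0.46, 0.002]
wrist_force: [0.1, 0.4, 3.6]
width: 0.456
```

```bash
python3 - <<'E'
from h import *
import cv2
st=bot.read_state();print(st["tool_pos"],st["wrist_force"],st["width"])
s=bot.read_camera("side")
for im,x,y,n in((s,280,115,"s5"),):
    w_,h_,k=(60,45,13)
    cv2.imwrite(f"pics/{n}.png",cv2.resize(im[y:y+h_,x:x+w_],None,fx=k,fy=k,interpolation=cv2.INTER_CUBIC)[:,:,::-1])
E
```

```text
[ 0.63697082 -0.17715177  0.09440629] [0.0850111  0.35875086 3.61527485] 0.45553701116890755
```

View pics/s5.png

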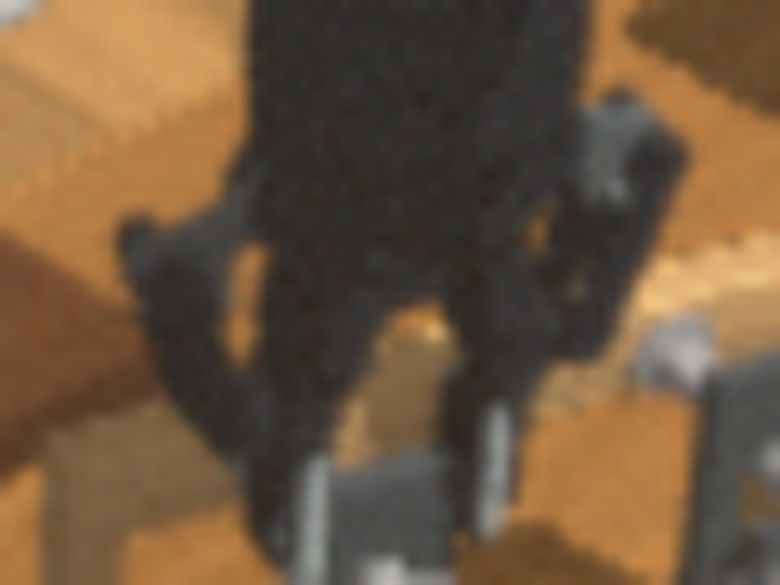

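The plate is gripped: width is 0.456 (about 40 mm), and the pads cover the top ~25 mm of the plate on both sides. Next I raise it 17 mm.

Request:
drive_tool:
  steps:
    - [[0, 0, -6], 0]
    - [[0, 0, -6], 0]
    - [[0, 0, -5], 0]
    - [[0, 0, 0], 0]
    - [[0, 0, 0], 0]
    - [[0, 0, 0], 0]
    - [[0, 0, 0], 0]
  force: 60

```text
time: 5.62
tool_pos: [0.6361, -0.177, 0.1102]
tcp_rot: [-3.108, 0.46, 0.001]
wrist_force: [0.2, 0.7, -2.5]
width: 0.448
```

```bash
python3 - <<'E'
from h import *
import cv2
st=bot.read_state();print(st["tool_pos"],st["wrist_force"],st["width"])
s=bot.read_camera("side")
for im,x,y,n in((s,280,120,"s6"),):
    w_,h_,k=(80,60,10)
    cv2.imwrite(f"pics/{n}.png",cv2.resize(im[y:y+h_,x:x+w_],None,fx=k,fy=k,interpolation=cv2.INTER_CUBIC)[:,:,::-1])
E
```

```text
[ 0.63610035 -0.17702555  0.11018352] [ 0.24593294  0.68076979 -2.48732725] 0.4481903317060019
```

View pics/s6.png

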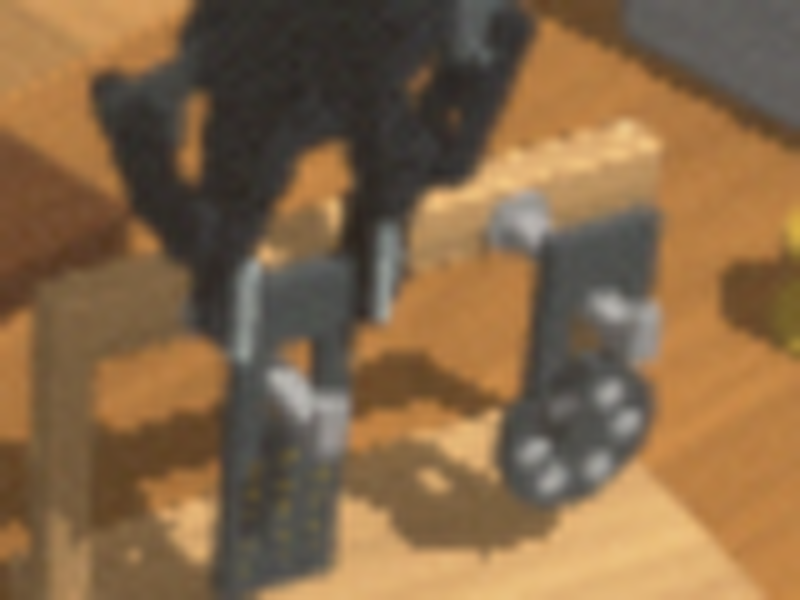

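The plate is raised, the bar sits mid-slot at (295,390), and the wrist load of -2.5 N equals the plate's weight. I'll draw it out along -x.

Request:
drive_tool:
  steps:
    - [[-8, 0, 0], 0]
    - [[-12, 0, 0], 0]
    - [[-14, 0, 0], 0]
    - [[-14, 0, 0], 0]
    - [[-14, 0, 0], 0]
    - [[-14, 0, 0], 0]
    - [[-14, 0, 0], 0]
    - [[0, 0, 0], 0]

```text
time: 6.33
tool_pos: [0.5468, -0.1499, 0.1099]
tcp_rot: [-3.107, 0.46, 0.006]
wrist_force: [-0.3, 0.6, -2.5]
width: 0.451
```

```bash
python3 - <<'E'
from h import *
import cv2
st=bot.read_state();print(st["tool_pos"],st["wrist_force"],st["width"])
s=bot.read_camera("side")
for im,x,y,n in((s,280,120,"s7"),):
    w_,h_,k=(80,60,10)
    cv2.imwrite(f"pics/{n}.png",cv2.resize(im[y:y+h_,x:x+w_],None,fx=k,fy=k,interpolation=cv2.INTER_CUBIC)[:,:,::-1])
E
```

```text
[ 0.54680456 -0.14986484  0.10990596] [-0.3164761   0.58517808 -2.51424516] 0.4505602217261868
```

View pics/s7.png

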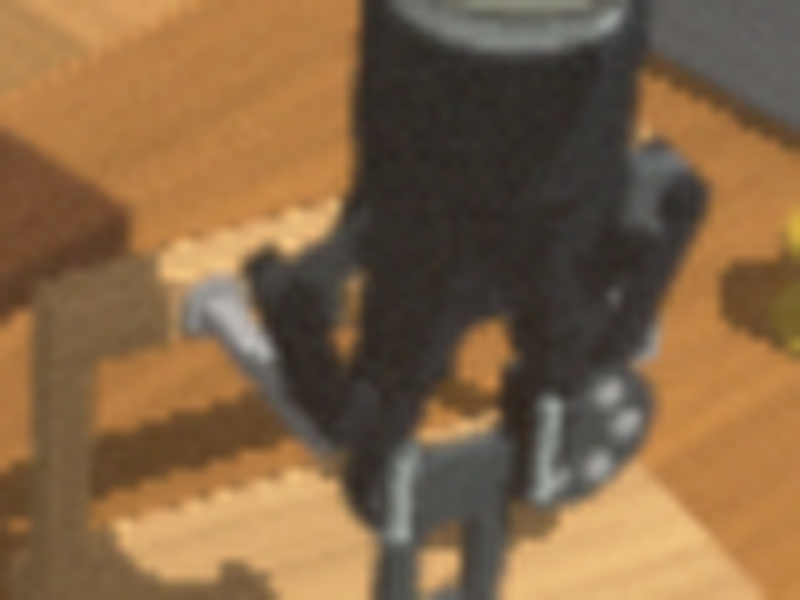

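Request:
drive_tool:
  steps:
    - [[-8, 0, -15], 0]
    - [[0, 0, -20], 0]
    - [[0, 0, -20], -6]
    - [[0, 0, -20], -6]
    - [[0, 0, -20], -6]
    - [[0, 0, -20], -6]
    - [[0, 0, -15], 0]
    - [[0, 0, 0], 0]

```text
time: 7.05
tool_pos: [0.5457, -0.1497, 0.2454]
tcp_rot: [3.132, 0.196, 0.012]
wrist_force: [1.1, -0.2, -1.5]
width: 0.446
```

```bash
python3 - <<'E'
from h import *
p=w(PV,(-1,0,240))[0];print(p);delta(p,PV[2])
E
```

```text
[0.61720832 0.22957126 0.24      ]
t 7.05 tcp [ 0.5457 -0.1497  0.2454] yaw 0.1248 tilt [ 0.  0. -1.] w 0.446 F [ 1.1 -0.2 -1.5] q6 1.13
twist -0.25 then shift mm [ 119.7 -366.9    5.4]
```

Request:
drive_tool:
  steps:
    - [[6, -15, 0], 0]
    - [[8, -24, 0], 0]
    - [[8, -24, 0], 0]
    - [[8, -24, 0], 0]
    - [[8, -24, 0], 0]
    - [[8, -24, 0], 0]
    - [[8, -24, 0], 0]
    - [[8, -24, 0], 0]

```text
time: 7.72
tool_pos: [0.5814, 0.0418, 0.2392]
tcp_rot: [-3.136, -0.195, 0.002]
wrist_force: [-0.1, 0.3, -1.1]
width: 0.449
```

Request:
drive_tool:
  steps:
    - [[8, -24, 0], 0]
    - [[8, -24, 0], 0]
    - [[8, -24, 0], 0]
    - [[8, -24, 0], 0]
    - [[8, -24, 0], 0]
    - [[8, -24, 0], 0]
    - [[0, 0, 0], 0]
    - [[0, 0, 0], 0]

```text
time: 8.38
tool_pos: [0.6108, 0.1906, 0.2389]
tcp_rot: [3.135, 0.199, -0.003]
wrist_force: [1.4, -1.3, -1.7]
width: 0.454
```

```bash
python3 - <<'E'
from h import *
p=w(PV,(-1,0,240))[0];print(p);delta(p,PV[2])
E
```

```text
[0.61720832 0.22957126 0.24      ]
t 8.38 tcp [0.6108 0.1906 0.2389] yaw 0.1268 tilt [ 0.  0. -1.] w 0.454 F [ 1.4 -1.3 -1.7] q6 1.71
twist -0.13 then shift mm [ 11.3 -37.8  -1.1]
```

Next I finish the approach and lower until the plate bottom is just above the jaws (TCP z about 0.15 puts the bottom near 0.086).

Request:
drive_tool:
  steps:
    - [[6, -18, 0], 0]
    - [[5, -20, 0], 0]
    - [[0, 0, 20], 0]
    - [[0, 0, 20], 0]
    - [[0, 0, 20], 0]
    - [[0, 0, 20], 0]
    - [[0, 0, 0], 0]
    - [[0, 0, 0], 0]

```text
time: 9.05
tool_pos: [0.6158, 0.227, 0.1584]
tcp_rot: [3.134, 0.194, -0.007]
wrist_force: [0.4, -0.2, -1.4]
width: 0.446
```

Request:
drive_tool:
  steps:
    - [[0, 0, 0], 0]
    - [[0, 0, 0], 0]
    - [[0, 0, 0], 0]

```text
time: 9.3
tool_pos: [0.6186, 0.2287, 0.1628]
tcp_rot: [-3.135, -0.195, -0.005]
wrist_force: [-0.2, 0.6, -1.7]
width: 0.45
```

```bash
python3 - <<'E'
from h import *
import cv2
p=w(PV,(-1,0,95))[0];delta(p,PV[2])
s=bot.read_camera("side");t=bot.read_camera("top")
for im,x,y,n in((s,160,195,"s8"),(t,170,150,"t8")):
    w_,h_,k=(100,75,8)
    cv2.imwrite(f"pics/{n}.png",cv2.resize(im[y:y+h_,x:x+w_],None,fx=k,fy=k,interpolation=cv2.INTER_CUBIC)[:,:,::-1])
E
```

```text
t 9.3 tcp [0.6186 0.2287 0.1628] yaw 0.1245 tilt [ 0.  0. -1.] w 0.45 F [-0.2  0.6 -1.7] q6 1.76
twist -0.26 then shift mm [-1.3 -1.1 67.8]
```

View pics/s8.png

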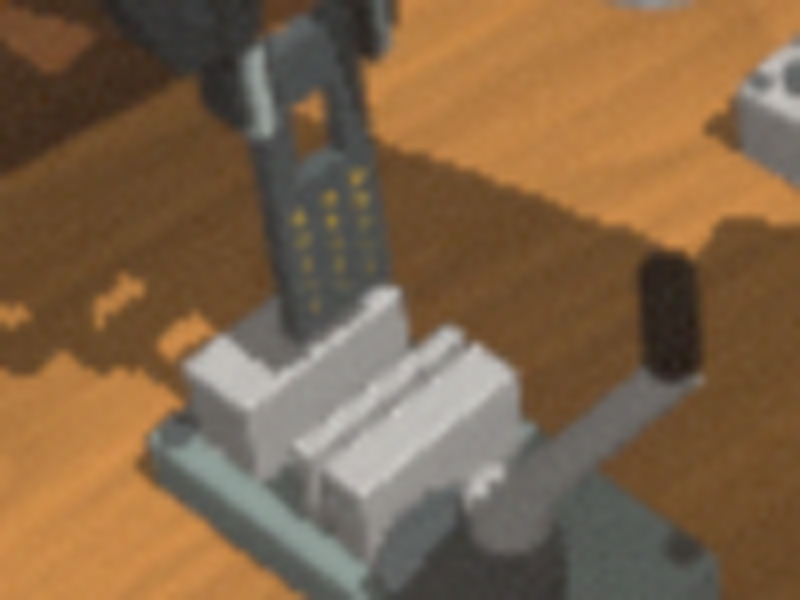

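View pics/t8.png

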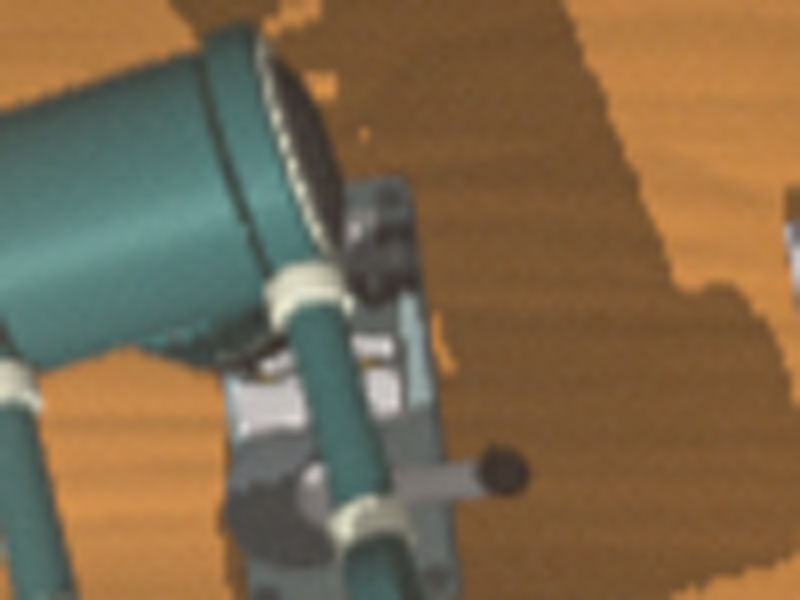

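```bash
python3 - <<'E'
from h import *
o=np.array([160,195])
for x in(-4,):
  for L in((-4,20,98),(-4,-20,98),(-4,20,218),(-4,-20,218),(10,35,70),(10,-35,70),(-12,35,70),(-12,-35,70),(-125,-45,30)):
    L=np.array(L,float); 
    if abs(L[1])==20:L[0]+=.3
    print(L,((proj("side",w(PV,L))[0]-o+.5)*8).round())
E
```

```text
[-3.7 20.  98. ] [303. 344.]
[ -3.7 -20.   98. ] [396. 275.]
[ -3.7  20.  218. ] [252.  73.]
[ -3.7 -20.  218. ] [354.   4.]
[10. 35. 70.] [251. 407.]
[ 10. -35.  70.] [410. 287.]
[-12.  35.  70.] [296. 441.]
[-12. -35.  70.] [455. 319.]
[-125.  -45.   30.] [728. 551.]
```

The plate's bottom edge at (292,340) to (387,288) matches the predicted line over the slot to within about 1 px, i.e. about 2 mm. I'll lower it partly into the slot and check.

Request:
drive_tool:
  steps:
    - [[-1.5, -1, 8], -0.2]
    - [[0, 0, 10], 0]
    - [[0, 0, 10], 0]
    - [[0, 0, 10], 0]
    - [[0, 0, 8], 0]
    - [[0, 0, 0], 0]
    - [[0, 0, 0], 0]

```text
time: 9.98
tool_pos: [0.6147, 0.229, 0.1131]
tcp_rot: [3.134, 0.201, -0.004]
wrist_force: [-0.4, 0.4, -1.6]
width: 0.446
```

```bash
python3 - <<'E'
from h import *
import cv2
p=w(PV,(-1,0,95))[0];delta(p,PV[2])
s=bot.read_camera("side")
for im,x,y,n in((s,160,195,"s9"),):
    w_,h_,k=(100,75,8)
    cv2.imwrite(f"pics/{n}.png",cv2.resize(im[y:y+h_,x:x+w_],None,fx=k,fy=k,interpolation=cv2.INTER_CUBIC)[:,:,::-1])
E
```

```text
t 9.98 tcp [0.6147 0.229  0.1131] yaw 0.1283 tilt [ 0.  0. -1.] w 0.446 F [-0.4  0.4 -1.6] q6 1.76
twist -0.04 then shift mm [ 2.5 -0.2 18.1]
```

View pics/s9.png

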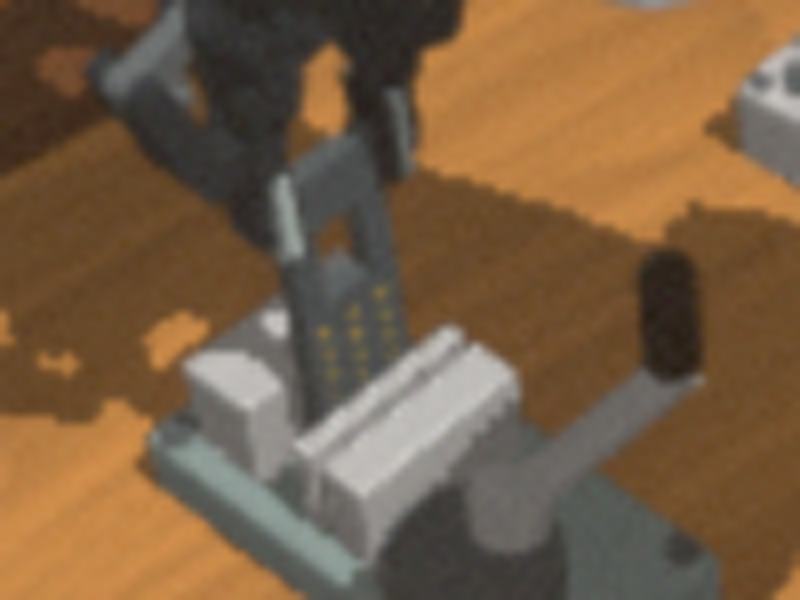

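The plate is between the jaws with no contact. I'll correct x and lower towards the slot bottom.

Request:
drive_tool:
  steps:
    - [[2, 0, 5], 0]
    - [[0, 0, 5], 0]
    - [[0, 0, 4], 0]
    - [[0, 0, 2], 0]
    - [[0, 0, 0], 0]
    - [[0, 0, 0], 0]
    - [[0, 0, 0], 0]

```text
time: 10.62
tool_pos: [0.6178, 0.2296, 0.0989]
tcp_rot: [-3.135, -0.201, -0.001]
wrist_force: [0.6, 0.6, -2.7]
width: 0.452
```

```bash
python3 - <<'E'
from h import *
import cv2
p=w(PV,(-1,0,95))[0];delta(p,PV[2])
E
```

```text
t 10.62 tcp [0.6178 0.2296 0.0989] yaw 0.1283 tilt [ 0.  0. -1.] w 0.452 F [ 0.6  0.6 -2.7] q6 1.76
twist -0.05 then shift mm [-0.6 -0.   3.9]
```

Request:
drive_tool:
  steps:
    - [[0, 0, 1.5], 0]
    - [[0, 0, 1.5], 0]
    - [[0, 0, 0], 0]
    - [[0, 0, 0], 0]
    - [[0, 0, 0], 0]

```text
time: 11.03
tool_pos: [0.6177, 0.2296, 0.0957]
tcp_rot: [-3.135, -0.201, 0.0]
wrist_force: [-0.8, 0.4, -1.5]
width: 0.449
```

Request:
drive_tool:
  steps:
    - [[0, 0, 1], 0]
    - [[0, 0, 0], 0]
    - [[0, 0, 0], 0]
    - [[0, 0, 0], 0]

```text
time: 11.37
tool_pos: [0.6177, 0.2296, 0.0948]
tcp_rot: [-3.135, -0.201, -0.0]
wrist_force: [0.3, 0.4, -1.7]
width: 0.447
```

Request:
drive_tool:
  steps:
    - [[0, 0, 1], 0]
    - [[0, 0, 0], 0]
    - [[0, 0, 0], 0]
    - [[0, 0, 0], 0]

```text
time: 11.7
tool_pos: [0.6183, 0.2298, 0.0946]
tcp_rot: [-3.135, -0.202, -0.002]
wrist_force: [-0.2, -0.3, 3.4]
width: 0.448
```

Request:
drive_tool:
  steps:
    - [[0, 0, 1], 0]
    - [[0, 0, 0], 0]
    - [[0, 0, 0], 0]
    - [[0, 0, 0], 0]

```text
time: 12.03
tool_pos: [0.6188, 0.2299, 0.0946]
tcp_rot: [-3.135, -0.201, -0.004]
wrist_force: [-1.0, -0.6, 8.4]
width: 0.455
```

The plate touched the slot bottom at TCP z = 0.0946, as predicted, and the wrist force rose to +8 N. I'll relax and open.

Request:
drive_tool:
  steps:
    - [[0, 0, -1.5], 0]
    - [[0, 0, 0], 0]
    - [[0, 0, 0], 0]

```text
time: 12.28
tool_pos: [0.6181, 0.2297, 0.0946]
tcp_rot: [-3.135, -0.201, -0.002]
wrist_force: [-0.1, 0.3, 3.7]
width: 0.447
```

Request:
drive_tool:
  steps:
    - [[0, 0, 0], 0]
    - [[0, 0, 0], 0]
    - [[0, 0, 0], 0]
    - [[0, 0, 0], 0]
    - [[0, 0, 0], 0]
    - [[0, 0, 0], 0]
  jaw: 0.85

```text
time: 12.78
tool_pos: [0.6175, 0.2295, 0.0939]
tcp_rot: [3.135, 0.201, -0.001]
wrist_force: [0.1, -0.0, 0.3]
width: 0.854
```

```bash
python3 - <<'E'
from h import *
import cv2
p=w(PV,(-1,0,95))[0];delta(p,PV[2])
s=bot.read_camera("side")
for im,x,y,n in((s,160,195,"s10"),):
    w_,h_,k=(100,75,8)
    cv2.imwrite(f"pics/{n}.png",cv2.resize(im[y:y+h_,x:x+w_],None,fx=k,fy=k,interpolation=cv2.INTER_CUBIC)[:,:,::-1])
E
```

```text
t 12.78 tcp [0.6175 0.2295 0.0939] yaw 0.1283 tilt [ 0.  0. -1.] w 0.854 F [ 0.1 -0.   0.3] q6 1.76
twist -0.05 then shift mm [-0.3 -0.1 -1.1]
```

View pics/s10.png

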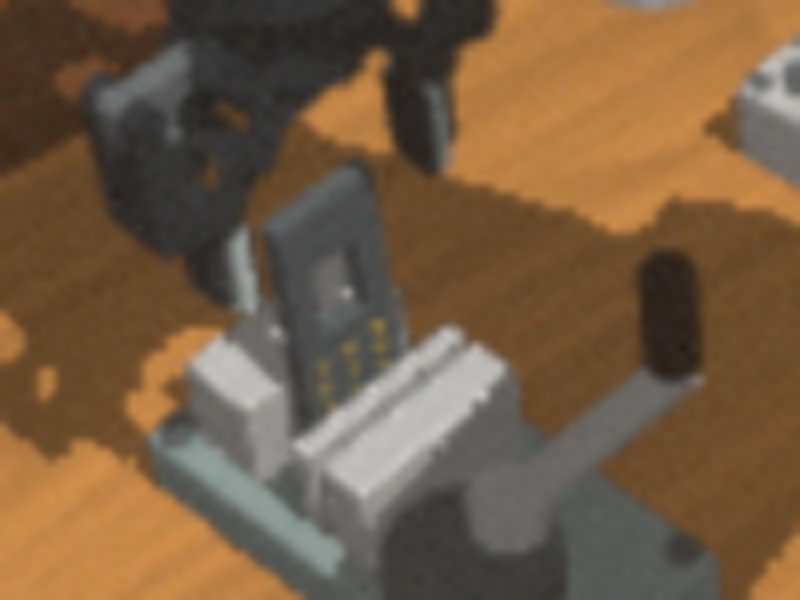

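```bash
python3 - <<'E'
from h import *
o=np.array([160,195])
for x in(-5,-4,4):
  for L in((x,20,150),(x,-20,150),(x,20,75),(x,-20,75)):
    print(L,((proj("side",w(PV,L))[0]-o+.5)*8).round())
E
```

```text
(-5, 20, 150) [285. 234.]
(-5, -20, 150) [381. 164.]
(-5, 20, 75) [315. 393.]
(-5, -20, 75) [406. 324.]
(-4, 20, 150) [283. 233.]
(-4, -20, 150) [379. 163.]
(-4, 20, 75) [313. 392.]
(-4, -20, 75) [404. 322.]
(4, 20, 150) [265. 220.]
(4, -20, 150) [362. 151.]
(4, 20, 75) [296. 380.]
(4, -20, 75) [388. 310.]
```

The plate stands upright, and its top corners at (270,238) and (370,180) match the prediction given the known ~1 px bias. I'll withdraw upwards and turn the gripper a quarter turn so it can co-rotate with the lever.

Request:
drive_tool:
  steps:
    - [[0, 0, -10], 0]
    - [[0, 0, -15], 0]
    - [[0, 0, -15], 0]
    - [[0, 0, -15], 0]
    - [[0, 0, -20], 0]
    - [[0, 0, -20], 0]
    - [[0, 0, -20], 0]
    - [[0, 0, -20], 0]

```text
time: 13.5
tool_pos: [0.6177, 0.2296, 0.2312]
tcp_rot: [-3.135, -0.201, -0.001]
wrist_force: [0.4, 0.2, -0.5]
width: 0.849
```

Request:
drive_tool:
  steps:
    - [[-11, 11, 0], 0]
    - [[-15, 15, 0], 0]
    - [[-15, 15, 0], 0]
    - [[-15, 15, 0], 0]
    - [[-15, 15, 0], 0]
    - [[0, 0, 0], -7]
    - [[0, 0, 0], -7]
    - [[0, 0, 0], -7]
  jaw: 0.65

```text
time: 14.17
tool_pos: [0.5563, 0.1497, 0.2305]
tcp_rot: [3.044, 0.777, 0.002]
wrist_force: [0.3, 0.3, 0.1]
width: 0.652
```

Request:
drive_tool:
  steps:
    - [[0, 0, 0], -7]
    - [[0, 0, 0], -7]
    - [[0, 0, 0], -7]
    - [[0, 0, 0], -7]
    - [[0, 0, 0], -7]
    - [[0, 0, 0], -7]
    - [[0, 0, 0], -7]
    - [[0, 0, 0], -7]

```text
time: 14.83
tool_pos: [0.5565, 0.1501, 0.2302]
tcp_rot: [2.321, 2.116, 0.001]
wrist_force: [-0.4, -0.1, 0.0]
width: 0.648
```

Request:
drive_tool:
  steps:
    - [[0, 0, 0], -7]
    - [[0, 0, 0], -6]
    - [[0, 0, 0], 0]
    - [[0, 0, 0], 0]

```text
time: 15.17
tool_pos: [0.5565, 0.1501, 0.2299]
tcp_rot: [2.078, 2.356, 0.001]
wrist_force: [-0.2, 0.2, -0.1]
width: 0.651
```

```bash
python3 - <<'E'
from h import *
import cv2
delta([.554,.1442,.046],PV[2]+np.pi/2)
s=bot.read_camera("side");t=bot.read_camera("top")
for im,x,y,n in((s,170,180,"s11"),(t,170,150,"t11")):
    w_,h_,k=(120,90,6.5)
    cv2.imwrite(f"pics/{n}.png",cv2.resize(im[y:y+h_,x:x+w_],None,fx=k,fy=k,interpolation=cv2.INTER_CUBIC)[:,:,::-1])
E
```

```text
t 15.17 tcp [0.5565 0.1501 0.2299] yaw 1.6962 tilt [ 0.  0. -1.] w 0.651 F [-0.2  0.2 -0.1] q6 0.09
twist -0.21 then shift mm [ -5.5  -3.2 183.9]
```

View pics/s11.png

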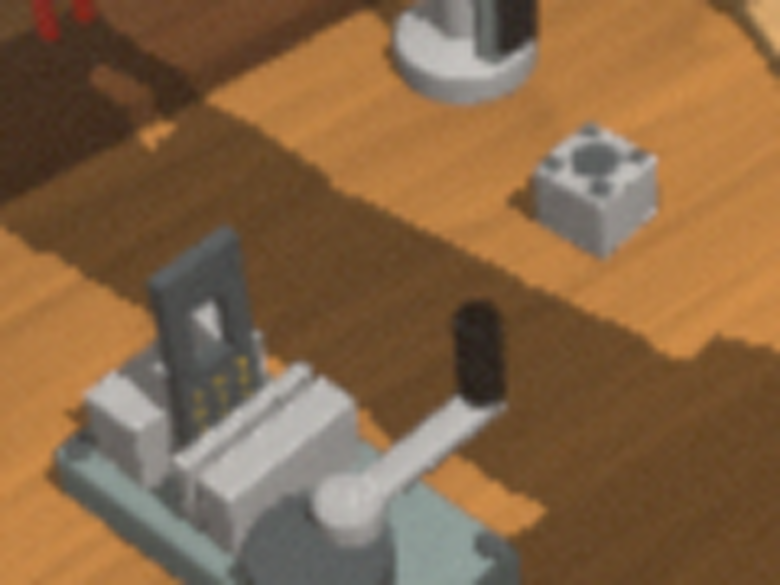

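View pics/t11.png

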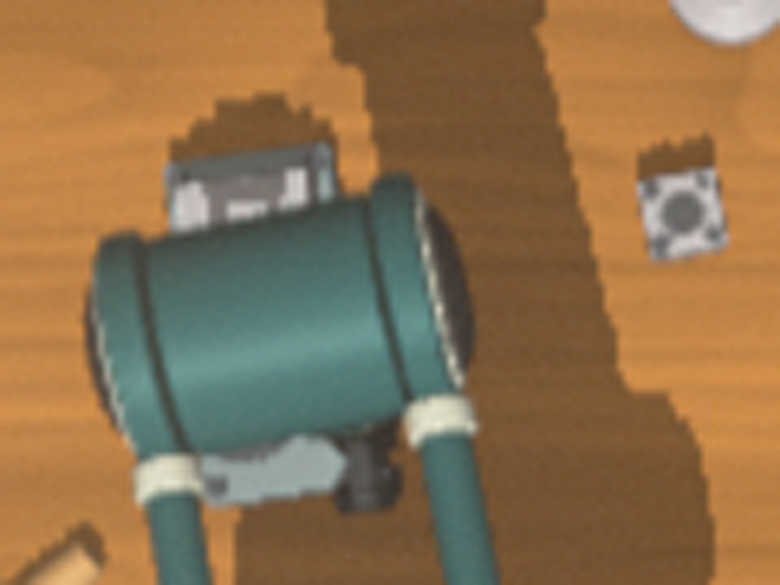

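The plate is standing upright in the slot and the knob is at (480,350). I'll lower over it and look before straddling.

Request:
drive_tool:
  steps:
    - [[-5.5, -3, 20], 0]
    - [[0, 0, 25], 0]
    - [[0, 0, 25], 0]
    - [[0, 0, 25], 0]
    - [[0, 0, 20], 0]
    - [[0, 0, 15], 0]
    - [[0, 0, 0], 0]
    - [[0, 0, 0], 0]

```text
time: 15.93
tool_pos: [0.5532, 0.144, 0.0984]
tcp_rot: [-2.075, -2.357, 0.003]
wrist_force: [-0.2, 0.4, 0.4]
width: 0.645
```

Request:
drive_tool:
  steps:
    - [[0, 0, 0], 0]
    - [[0, 0, 0], 0]

```text
time: 16.1
tool_pos: [0.5555, 0.1446, 0.1011]
tcp_rot: [2.074, 2.357, 0.004]
wrist_force: [0.2, -0.0, 0.6]
width: 0.649
```

```bash
python3 - <<'E'
from h import *
import cv2
delta([.554,.1442,.046],PV[2]+np.pi/2)
s=bot.read_camera("side")
for im,x,y,n in((s,200,195,"s12"),):
    w_,h_,k=(80,60,10)
    cv2.imwrite(f"pics/{n}.png",cv2.resize(im[y:y+h_,x:x+w_],None,fx=k,fy=k,interpolation=cv2.INTER_CUBIC)[:,:,::-1])
st=bot.read_state();M=R.from_rotvec(st["tcp_rot"]).as_matrix();o=st["tool_pos"]
for y in(-28,28):
  for x in (-11,11):
      print(x,y,((proj("side",o+M@(np.array([x,y,-40])/1e3))[0]-[200,195]+.5)*10).round())
print("knob",((proj("side",[.554,.1442,.108])[0]-[200,195]+.5)*10).round())
E
```

```text
t 16.1 tcp [0.5555 0.1446 0.1011] yaw 1.6987 tilt [ 0.  0. -1.] w 0.649 F [ 0.2 -0.   0.6] q6 0.08
twist -0.07 then shift mm [-0.2 -1.6 55.1]
-11 -28 [540. 265.]
11 -28 [480. 313.]
-11 28 [381. 162.]
11 28 [320. 208.]
knob [440. 327.]
```

View pics/s12.png

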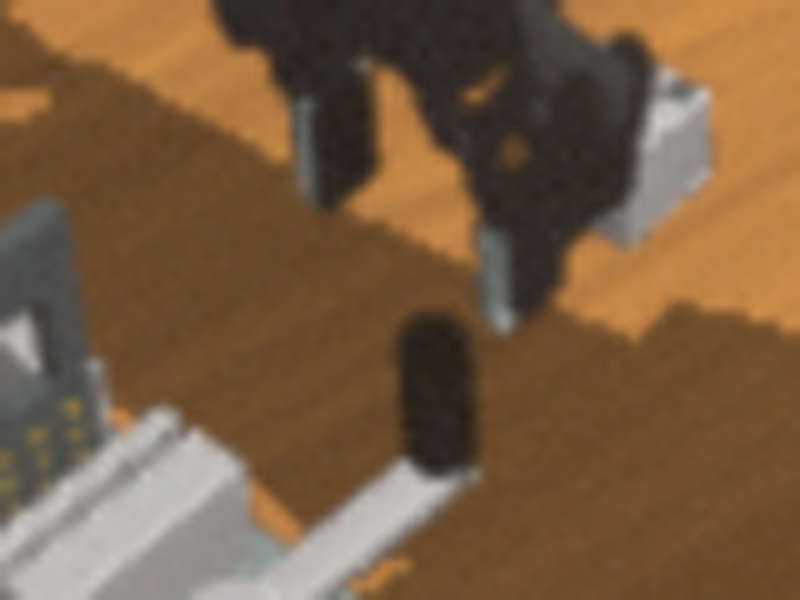

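The finger tips at (320,208) and (500,325) match my height-corrected prediction and straddle the knob, whose top is at (433,330). I'll descend onto it.

Request:
drive_tool:
  steps:
    - [[0, -1.5, 10], 0]
    - [[0, 0, 12], 0]
    - [[0, 0, 12], 0]
    - [[0, 0, 10], 0]
    - [[0, 0, 8], 0]
    - [[0, 0, 0], 0]
    - [[0, 0, 0], 0]
    - [[0, 0, 0], 0]

```text
time: 16.82
tool_pos: [0.5528, 0.1441, 0.0472]
tcp_rot: [2.074, 2.359, 0.0]
wrist_force: [0.3, 0.4, 0.5]
width: 0.65
```

```bash
python3 - <<'E'
from h import *
import cv2
delta([.554,.1442,.046],PV[2]+np.pi/2)
s=bot.read_camera("side")
for im,x,y,n in((s,200,195,"s13"),):
    w_,h_,k=(80,60,10)
    cv2.imwrite(f"pics/{n}.png",cv2.resize(im[y:y+h_,x:x+w_],None,fx=k,fy=k,interpolation=cv2.INTER_CUBIC)[:,:,::-1])
E
```

```text
t 16.82 tcp [0.5528 0.1441 0.0472] yaw 1.6991 tilt [ 0.  0. -1.] w 0.65 F [0.3 0.4 0.5] q6 0.08
twist -0.05 then shift mm [-0.   1.2  1.2]
```

View pics/s13.png

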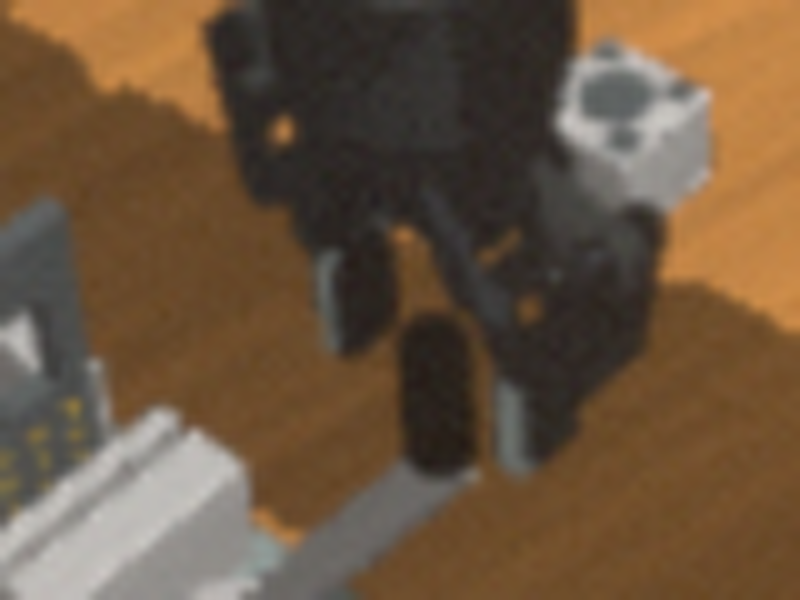

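Both pads are beside the knob. I'll close.

Request:
drive_tool:
  steps:
    - [[0, 0, 0], 0]
    - [[0, 0, 0], 0]
    - [[0, 0, 0], 0]
    - [[0, 0, 0], 0]
    - [[0, 0, 0], 0]
    - [[0, 0, 0], 0]
  jaw: 0
  force: 50

```text
time: 17.37
tool_pos: [0.5533, 0.1441, 0.048]
tcp_rot: [2.074, 2.359, 0.002]
wrist_force: [0.3, -0.5, 4.3]
width: 0.215
```

```bash
python3 - <<'E'
from h import *
import cv2
delta([.554,.1442,.046],PV[2]+np.pi/2)
s=bot.read_camera("side")
for im,x,y,n in((s,200,195,"s14"),):
    w_,h_,k=(80,60,10)
    cv2.imwrite(f"pics/{n}.png",cv2.resize(im[y:y+h_,x:x+w_],None,fx=k,fy=k,interpolation=cv2.INTER_CUBIC)[:,:,::-1])
E
```

```text
t 17.37 tcp [0.5533 0.1441 0.048 ] yaw 1.6992 tilt [ 0.  0. -1.] w 0.215 F [ 0.3 -0.5  4.3] q6 0.08
twist -0.04 then shift mm [-0.   0.7  2. ]
```

View pics/s14.png

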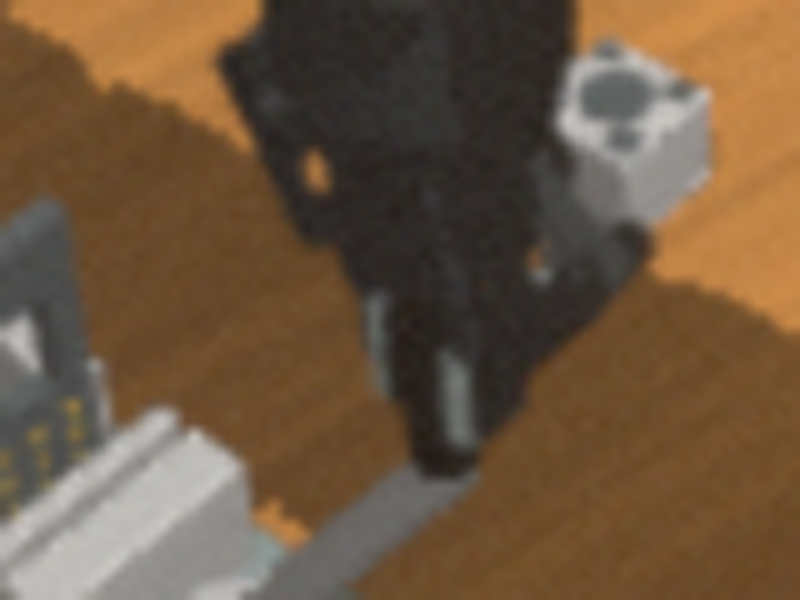

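The knob is pinched (width 0.215, about 18–20 mm). I'll swing in 4° arc steps, co-rotating.

Request:
drive_tool:
  steps:
    - [[0.2, -5.2, 0], 4]
    - [[0.2, -5.2, 0], 4]
    - [[0.2, -5.2, 0], 4]
    - [[0.2, -5.2, 0], 4]
    - [[0.2, -5.2, 0], 4]
    - [[0.2, -5.2, 0], 4]
    - [[0, 0, 0], 0]

```text
time: 18.0
tool_pos: [0.5217, 0.1476, 0.048]
tcp_rot: [-2.521, -1.873, -0.003]
wrist_force: [-0.5, 2.6, 4.0]
width: 0.216
```

```bash
cat >> h.py <<'E'
def lever():
    st=bot.read_state();o=st["tool_pos"];d=o-w(PV,(-75,0,0))[0];c,s=np.cos(PV[2]),np.sin(PV[2])
    l=np.array([c*d[0]+s*d[1],-s*d[0]+c*d[1]])*1000
    M=R.from_rotvec(st["tcp_rot"]).as_matrix()
    print("t",st["time"],"r",np.hypot(*l).round(1),"q",np.arctan2(-l[0],-l[1]).round(3),"q by yaw",(PV[2]+np.pi/2-np.arctan2(M[1,0],M[0,0])).round(3),"z",o[2].round(4),"F tool",(M.T@st["wrist_force"]).round(1),"tq",st["torque"].round(2),"w",st["width"])
E
python3 -c "
from h import *
lever()"
```

```text
t 18.0 r 75.7 q 0.425 q by yaw 0.422 z 0.048 F tool [ 2.4 -1.2 -4. ] tq [0.31 0.07 0.07] w 0.21585441675353503
```

Request:
drive_tool:
  steps:
    - [[0.2, -5.2, 0], 4]
    - [[0.2, -5.2, 0], 4]
    - [[0.2, -5.2, 0], 4]
    - [[0.2, -5.2, 0], 4]
    - [[0.2, -5.2, 0], 4]
    - [[0.2, -5.2, 0], 4]
    - [[0.2, -5.2, 0], 4]
    - [[0, 0, 0], 0]

```text
time: 18.67
tool_pos: [0.4911, 0.1667, 0.048]
tcp_rot: [-2.898, -1.211, -0.003]
wrist_force: [-0.4, 3.7, 4.9]
width: 0.216
```

```bash
python3 -c "
from h import *
lever()
import cv2
s=bot.read_camera('side');im=s[195:270,160:260]
cv2.imwrite('pics/s15.png',cv2.resize(im,None,fx=8,fy=8,interpolation=cv2.INTER_CUBIC)[:,:,::-1])"
```

```text
t 18.6667 r 75.0 q 0.909 q by yaw 0.908 z 0.048 F tool [ 2.4 -2.8 -4.9] tq [0.59 0.05 0.34] w 0.21626976198480458
```

View pics/s15.png

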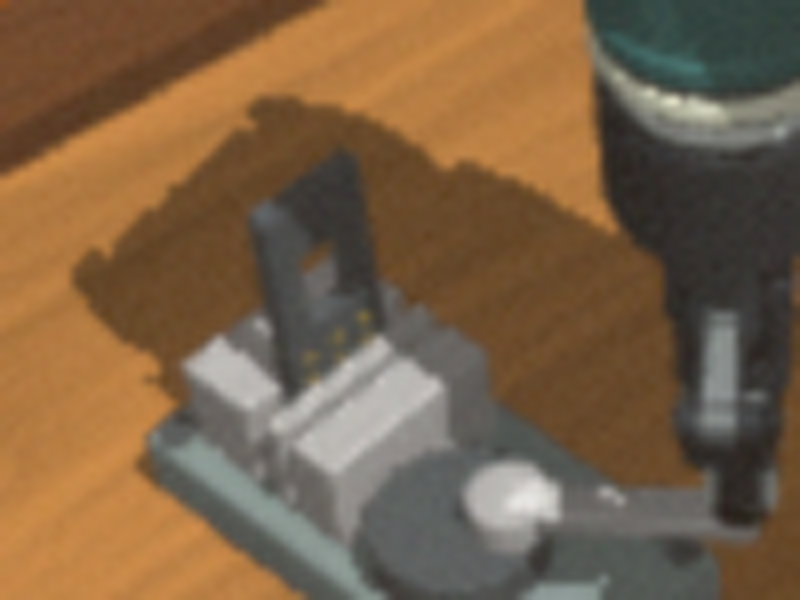

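The lever follows, and the shoe has pushed the still-upright plate towards the fixed jaw. I'll do the remaining 38°.

Request:
drive_tool:
  steps:
    - [[0.2, -5.2, 0], 4]
    - [[0.2, -5.2, 0], 4]
    - [[0.2, -5.2, 0], 4]
    - [[0.2, -5.2, 0], 4]
    - [[0.2, -5.2, 0], 4]
    - [[0.2, -5.2, 0], 4]
    - [[0, 0, 0], 0]
    - [[0, 0, 0], 0]

```text
time: 19.38
tool_pos: [0.4744, 0.1905, 0.0478]
tcp_rot: [3.085, 0.586, 0.001]
wrist_force: [-0.5, -2.3, 7.8]
width: 0.216
```

```bash
python3 -c "
from h import *
lever()"
```

```text
t 19.3833 r 75.5 q 1.298 q by yaw 1.325 z 0.0478 F tool [-1.3  1.9 -7.8] tq [-0.07  0.22  0.09] w 0.21647629958436204
```

Request:
drive_tool:
  steps:
    - [[0.2, -5.2, 0], 4]
    - [[0.2, -5.2, 0], 4]
    - [[0.2, -5.2, 0], 4]
    - [[0, -2.6, 0], 2]
    - [[0, 0, 0], 0]
    - [[0, 0, 0], 0]
    - [[0, 0, 0], 0]
    - [[0, 0, 0], 0]

```text
time: 20.05
tool_pos: [0.4692, 0.2082, 0.0478]
tcp_rot: [3.134, 0.205, -0.001]
wrist_force: [-3.3, -0.3, 8.5]
width: 0.217
```

```bash
python3 -c "
from h import *
lever()
import cv2
s=bot.read_camera('side');t=bot.read_camera('top')
for im,n in((s[195:270,160:260],'s16'),(t[155:230,170:270],'t16')):cv2.imwrite(f'pics/{n}.png',cv2.resize(im,None,fx=8,fy=8,interpolation=cv2.INTER_CUBIC)[:,:,::-1])"
```

```text
t 20.05 r 75.5 q 1.543 q by yaw 1.569 z 0.0478 F tool [-3.3 -0.1 -8.5] tq [0.03 0.53 0.27] w 0.21694977876461677
```

View pics/s16.png

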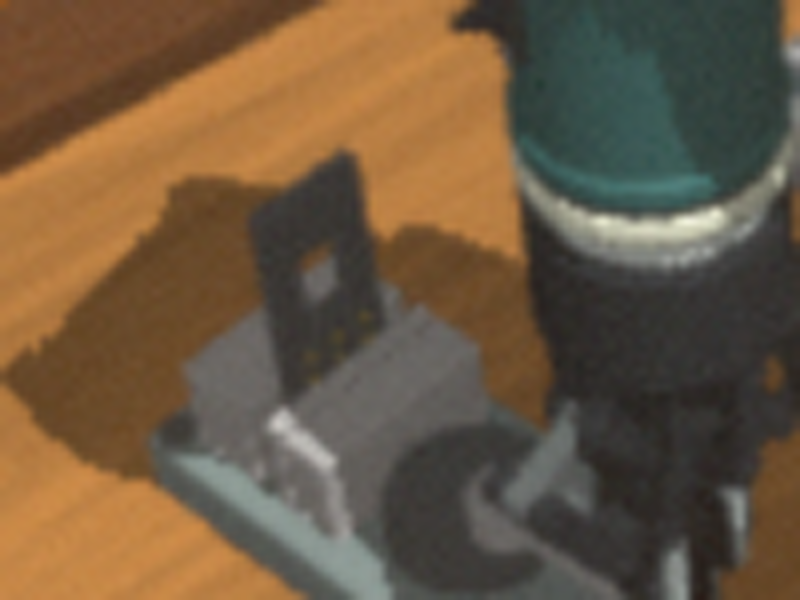

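View pics/t16.png

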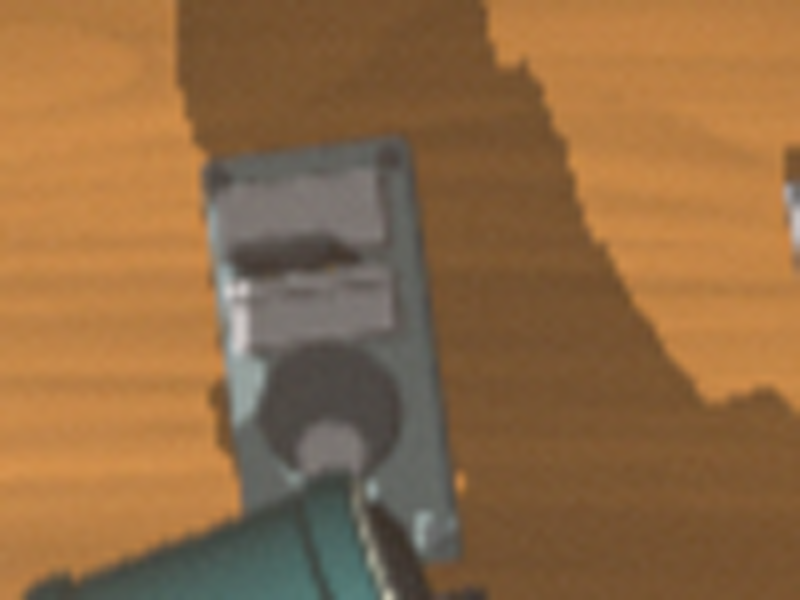

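The plate is upright and clamped between the jaws (top corners at (255,210) and (350,155)), and the lever points away from them. A short settle, then a last check.

Request:
drive_tool:
  steps:
    - [[0, 0, 0], 0]
    - [[0, 0, 0], 0]
    - [[0, 0, 0], 0]
    - [[0, 0, 0], 0]
    - [[0, 0, 0], 0]
    - [[0, 0, 0], 0]
    - [[0, 0, 0], 0]
    - [[0, 0, 0], 0]

```text
time: 20.82
tool_pos: [0.4692, 0.2082, 0.0478]
tcp_rot: [3.134, 0.205, -0.001]
wrist_force: [-2.8, -1.0, 9.6]
width: 0.216
```

```bash
python3 -c "
from h import *
lever();print(np.abs(bot.read_state()['joint_vel']).max())
import cv2
s=bot.read_camera('side');cv2.imwrite('pics/s17.png',s[:,:,::-1])
bot.finish_job()"
```

```text
t 20.8167 r 75.5 q 1.543 q by yaw 1.569 z 0.0478 F tool [-2.9  0.6 -9.6] tq [0.02 0.54 0.21] w 0.2161803568149841
0.002059121260334809
the job is handed in; nothing more can be done
```

View pics/s17.png

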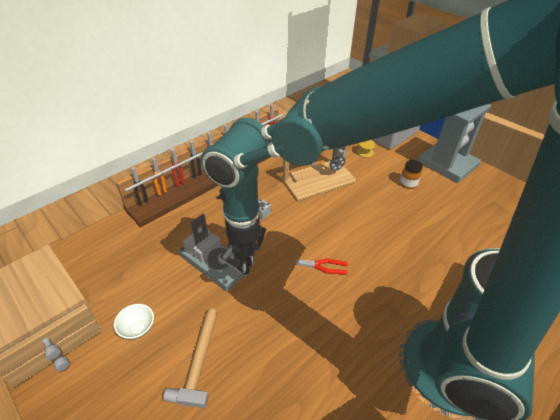

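The job is handed in at about 20.8 s. The drawplate is off its hook and standing in the vise, and the gripper is holding the cam lever at its highest lift. The hand-in gave no verdict.

- **Plate:** I lifted it off the left hook and drew it clear. I lowered it into the slot until it touched the bottom, where the wrist force rose to about +8 N, then let go. In the last pictures it stands upright and square between the jaws.
- **Lever:** I pinched the knob and swung it round with the gripper turning along. The lever angle is 1.54 rad from the tool position and 1.57 rad from the tool yaw, inside the 1.40–1.74 range. The arm is still (joint speeds about 0.002 rad/s) and the grip is set to 50 N.
- **Other things on the bench:** by eye, the jar, spool, pliers, hammer, dish, doming block and template look where they were. I saw no contact with them, but the arm partly hides the rack and block in the last picture.
- **Disagreement:** the camera showed the finger tips about 30 mm higher than the reported tool height. I went by the pictures, and the plate touched the slot bottom at the tool height that predicts, 0.0946 m.
- **Not measured:** the clamping force on the plate. I take it from the lever angle and the pictures.

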